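Free a child-safety cupboard door with its release key

ROBOT

A 6-joint arm with a two-finger parallel gripper is mounted at the origin on a cart in front of the work surface, level with it; the furniture and walls round the work are solid. World frame = base frame: x ahead of the robot, y to its left, z up, the work surface at z = 0. Lengths are in mm, angles in degrees, forces in N, time in s.
With the tool pointing down it reaches from about 375 to 925 mm from the base axis. Payload 5.7 kg.
Tool frame: the origin (TCP) lies at the centre of the arm's flange, where the gripper is bolted on; the fingertips stand 182 mm ahead of it and the grasp point (between the pads) lies 163 mm ahead of it; z points along the fingers, y is the line along which they close (so a half turn about z gives the same grasp; the last joint's range is limited). The gripper opens to 88 mm and grips with 3 to 60 N. Pads are 20 mm wide; open, the fingers measure 115 mm over their backs; the gripper's body (75 mm by 178 mm) begins 61 mm behind the grasp point.
Start: joints at [64.509, 20.558, 86.54, -0, 72.909, -6.595], TCP at [194.312, 567.651, 404.623] pointing down, gripper open.
Joint ranges: [-170.27, 170.27], [-57.76, 135], [12.27, 136.19], [-55.21, 235.2], [11.17, 155.16], [-170.74, 170.74]. Speed limits (degrees/s): [136.94, 136.94, 180, 180, 180, 180].

INTERFACE

Orientations are given as [roll, pitch, yaw] about the fixed x, y, z axes, in that order (R = Rz(yaw) Ry(pitch) Rx(roll)).
In Python, from cell import ctrl gives the robot as it stands.
- The arm moves only by the tool drive_tool, never from a script. Its argument "commands" is a list of rows, each a list of 3 entries, a list of its own where there are three numbers: the turn, a rotation vector about the tool's x, y, z scaled (see below), then the shift along the tool's x, y, z scaled (see below), then the opening, from -1 (shut) to 1 (fully open), so that 0 is half open. A call has 1 to 10 rows; each row is the pose to reach, as a shift and turn from the pose commanded when the call began, along the tool's axes at that moment; what a row does not reach only later rows make up. The controller multiplies each number of a shift by 0.3 m and each number of a turn by 45 degrees. A row lasts 1/10 s, in which the tool goes at most 50 mm and 8.59 degrees, less where a joint would pass 70% of its speed; a pose out of reach is approached as far as the arm can. A call with a number of a shift or a turn outside -1 to 1 is refused whole. A call with a gripper value outside its range is refused whole. The fingers move at their own pace and stop on an object; the grip force is fixed at half the most. Time passes only in rows, so rows that repeat a pose let the fingers close. It gives the time, the measured TCP pose, the force, the opening and the grip force at its end, in the units of the state.
- ctrl.get_obs(): the state, without advancing time (a new reading comes with each control period).
- ctrl.camera(name): name is "scene" or "top"; returns the picture (384x512x3 uint8, red, green, blue); there is no depth.
- ctrl.get_calibration(name): a dict with "camera_matrix" (3x3 intrinsics, pixels), "extrinsics" (4x4, takes a point from camera to world coordinates). Camera axes: x right, y down, z forward; pixel columns grow to the right and rows downward; lengths in mm; the calibration is good to about 2 mm. A picture is of the moment at which its call begins. get_calibration takes no time and is no camera call.
- ctrl.job_done(): hands the job in; it is judged then, once.
The state is a dict: "clock": time; "qpos": joint angles; "qd": joint speeds; "joint_efforts": joint torques, N m; "ee_pos": TCP position; "orientation": TCP orientation; "contact_force": force on the tool from outside, world axes, zero at the start; "ft_torque": the same for the moment, N m; "width": finger opening in mm; "grip_force": force on a finger pad.
Only numpy, scipy, OpenCV 4.12 (cv2) and the standard library are available. Lean on these libraries where they do the work, as an engineer would, in place of code of your own. Each camera call takes 0.05 s, during which the arm holds its last target. There are 200 camera calls.

TASK

The small plywood cupboard stands a finger's width ajar, held by the sprung child-safety hook on the back of its door. Take the release key out of its wooden block, push it straight down through the narrow gap behind the door's top edge until it has pressed the hook down far enough to clear, and holding it down swing the door wide open (60 degrees or more) with the key; then stand the key back in its block, right down in the hole. Go gently: the plastic hook breaks at about 20 N, whether it is squashed against its lower stop or the door is pulled while it still holds; let only the key touch the cupboard, and leave the tin, tape measure and oil can where they stand.

Things in the scene. Friction and masses are not known exactly. Their poses are not given: they have to be found in the camera images.
- cupboard: Plywood cupboard, 110 deep (x) x 200 wide (y) x 160 mm high, fixed to the table. Origin: centre of its underside; its -x axis looks out of the front; the front edge of its 12 mm top board is at x = -55 mm, z = 160 mm. Its door is at the front.
- door (a joint): Angle of the 12 mm plywood door (rad): 0 shut, growing as it opens. Hinge: vertical line at x = -61, y = -98 mm in the cupboard's frame. The shut door runs from there 198 mm along +y, its back at x = -55 mm; opening turns it counter-clockwise seen from above. Swings lightly, stays where left; the hook stops it at about 0.14 rad.
- door_gap (a point): Top edge of the door's back face, 155 mm from the hinge line, above the middle of the hook; x points out of the door's back into the cupboard, z up. Between it and the front edge of the top board is the gap, 17 to 22 mm wide at the start. The door's top edge is 158 mm above the table.
- hook_zone (a point): Point on the door's back, 42 mm below door_gap: within 20 mm above or below it is the white hook's flat thumb pad, 20 mm wide along the door, reaching from 2 to 29 mm behind the door's back. Its height is set by a screw, not measured: untouched, its top is anywhere from 22 to 62 mm below the door's top edge. Behind it, 37 mm from the door, the hook's barb rises to behind the strike.
- strike (a point): Steel strike under the cupboard's top board that the barb catches on. The sprung hook and pad slide straight down together: 4 N starts them, then 0.5 N more per mm; the barb clears the strike after 9.5 mm (8.8 N), a hard stop comes at 12 mm (10 N). Let go, the hook springs up; with the door past 0.25 rad it no longer catches. It breaks at 20 N.
- release_key: release key standing in its block: round steel rod 10 mm thick and 100 mm long, pointing down, then a collar 26 mm across and 5 mm thick, then a square wooden grip 18 x 18 x 45 mm (sides along its x and y); 150 mm in all, 0.06 to 0.13 kg. Origin: the lower tip of the rod; z points up along the rod to the grip.
- key_block: wooden block 70 x 70 x 40 mm, fixed to the table, with one round hole 14 mm across and 30 mm deep in the middle of its top; origin: centre of its underside. A key standing fully home has its tip 10 mm above the origin.
- wax_tin: bystander: round tin with a red lid, 77 mm across, 39 mm high; origin: centre of its underside.
- tape_measure: bystander: yellow tape measure, 73 x 38 x 66 mm; origin: centre of its underside.
- oil_can: bystander: green oil can with a spout, 110 x 68 x 143 mm; origin: centre of its underside.
Mind the look-alikes: they are no part of the job. Of the things that look like the release_key, the larger one is meant. Leave any blue look-alike of the key_block alone.

How it is judged:
By the outcome, as a careful person would: the job done as asked, in the order asked, and still so for the second after the job is handed in, with the robot touching nothing.
It also fails if it takes over 62 s, if anything falls off the work surface, if the arm or the gripper's body presses on something with over 40 N, if the wrist force passes 120 N, or if a joint passes its speed limit or range.

## Working session

There is one attempt and no reset: what is moved stays moved. The work goes in short steps, Python scripts to look and compute and a tool call to move; the robot and the scene stay as the last step left them, time stands still between calls to the robot, and variables do not carry over. Pictures are saved under pics/ and viewed, at most 10 in all, crops included, and the job is handed in when it is done.

Besides the shell and the picture viewer there is one more tool, called after "Call:" as a command line: name --argument value ..., lists and objects as JSON in quotes. drive_tool: Moves the arm, as the interface text tells. Its arguments: {"type":"object","properties":{"commands":{"type":"array","items":{"type":"array"}}},"required":["commands"]}

```bash
mkdir -p pics; python3 - <<'E'
from cell import ctrl
import cv2,numpy as np
for n in("scene","top"):
    im=ctrl.camera(n); cv2.imwrite(f"pics/{n}0.png",cv2.resize(im[:,:,::-1],(800,600),interpolation=cv2.INTER_CUBIC)); np.save(f"{n}0.npy",im)
    c=ctrl.get_calibration(n); print(n,np.round(c["camera_matrix"],1).tolist(),np.round(c["extrinsics"],3).tolist())
o=ctrl.get_obs();print(o)
E
```

```text
scene [[365.9, 0.0, 252.4], [0.0, 365.9, 194.9], [0.0, 0.0, 1.0]] [[0.629, -0.448, 0.635, -69.051], [-0.777, -0.349, 0.524, -784.22], [-0.013, -0.823, -0.567, 693.314], [0.0, 0.0, 0.0, 1.0]]
top [[477.0, 0.0, 252.7], [0.0, 477.0, 182.4], [0.0, 0.0, 1.0]] [[0.019, -0.988, 0.152, 368.109], [-1.0, -0.018, 0.011, -283.693], [-0.008, -0.153, -0.988, 1419.186], [0.0, 0.0, 0.0, 1.0]]
{'clock': 0.1, 'qpos': array([ 6.45067996e+01,  2.05935307e+01,  8.65928399e+01, -2.81174446e-03,
        7.29095549e+01, -6.59583177e+00]), 'qd': array([ 0.06569615, -0.13375016, -0.09281938, -0.0304168 ,  0.00629727,
       -0.02331239]), 'joint_efforts': array([-2.25320332e-04, -5.16355455e+01, -2.71407849e+01,  6.74685370e-02,
        2.76855746e-02,  4.68023956e-06]), 'ee_pos': array([194.20772997, 567.34979445, 403.89593769]), 'orientation': array([-1.79904401e+02, -8.35005500e-03,  1.61103453e+02]), 'contact_force': array([ 0.1575629 , -0.53667757,  0.26704761]), 'ft_torque': array([-0.00922347,  0.01602714, -0.02578279]), 'grip_force': 0.0, 'width': 87.95976862684333}
```

View pics/scene0.png

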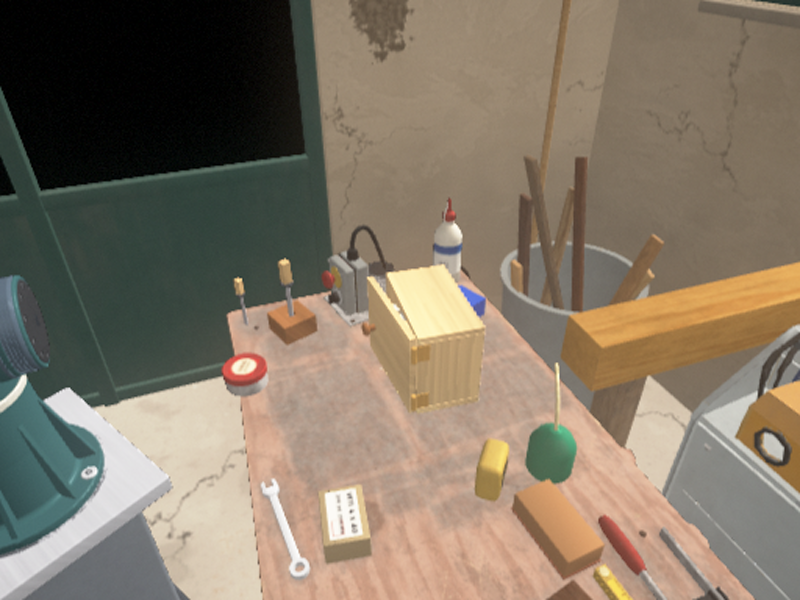

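View pics/top0.png

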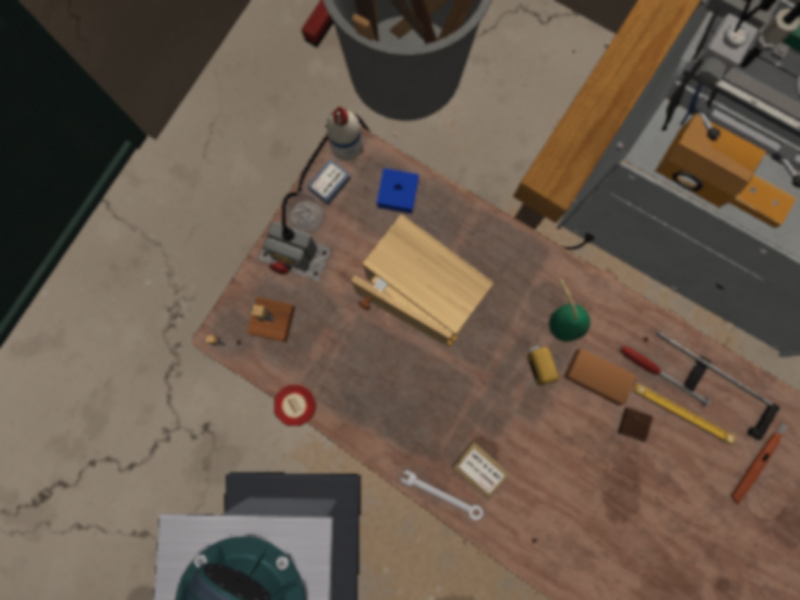

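Scene view: the larger key stands in the brown block at about (287,270)–(292,335), with the small look-alike at (240,290). The cupboard's top is at about (440,300), with its door on the left. Top view: block at (270,320), grip at (260,312), cupboard top at (405,215)–(492,285)–(455,338)–(363,265), and the white pad showing in the gap at (378,285). The tin is at (295,405).

```bash
python3 - <<'E'
import cv2,numpy as np
t=np.load("top0.npy")[:,:,::-1]; s=np.load("scene0.npy")[:,:,::-1]
# top crop cols 125-325, rows 130-230 ; x4
a=cv2.resize(t[125:235,125:325],None,fx=4,fy=4,interpolation=cv2.INTER_CUBIC)
cv2.imwrite("pics/topc.png",a)
b=cv2.resize(s[155:275,140:320],None,fx=4.4,fy=4.4,interpolation=cv2.INTER_CUBIC)
cv2.imwrite("pics/scenec.png",b)
E
```

```text
(no output)
```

View pics/topc.png

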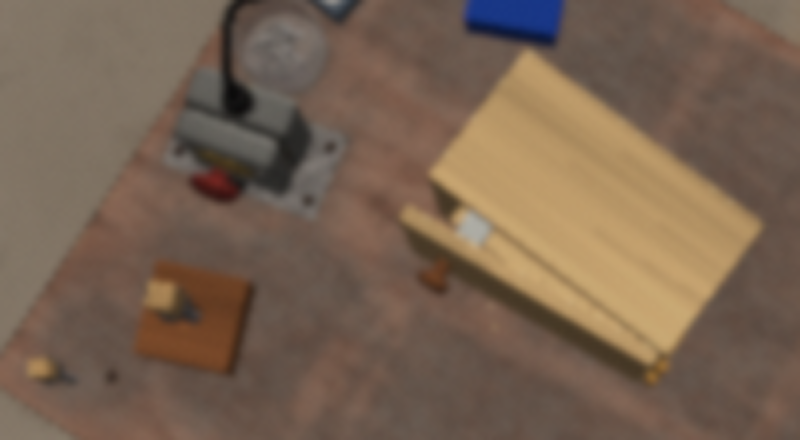

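View pics/scenec.png

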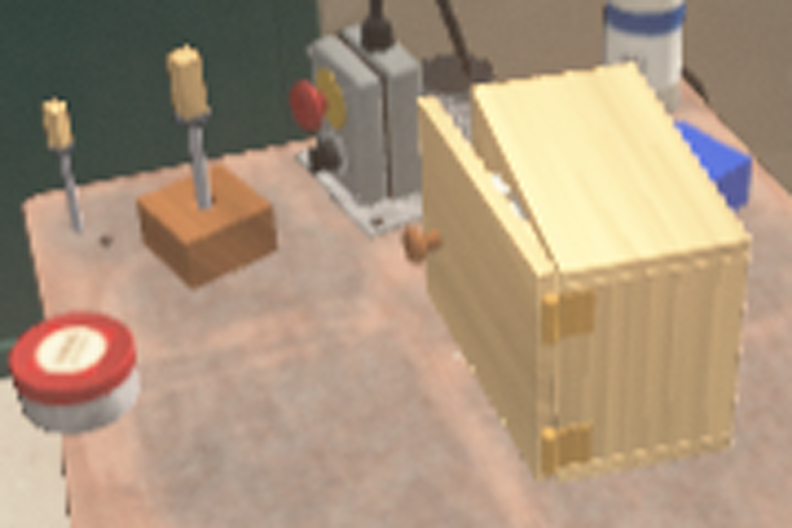

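The top crop shows the cupboard's top corners at about (530,50), (762,222), (662,355) and (432,178). The door's free end is at (405,212), the white pad at (472,228), the block's corners at (158,262)/(252,280)/(232,373)/(138,355), and the grip's top at (163,297). The scene crop shows the key's grip at (187,85) and the rod entering the hole at (205,207).

```bash
cat > h.py <<'E'
import numpy as np
from cell import ctrl
def ray(n,uv):
    c=ctrl.get_calibration(n);K=np.array(c["camera_matrix"]);E=np.array(c["extrinsics"])
    uv=np.atleast_2d(np.array(uv,float)); d=np.c_[uv,np.ones(len(uv))]@np.linalg.inv(K).T@E[:3,:3].T
    return E[:3,3],d
def cast(n,uv,z):
    o,d=ray(n,uv); return o+d*((z-o[2])/d[:,2])[:,None]
def proj(n,P):
    c=ctrl.get_calibration(n);K=np.array(c["camera_matrix"]);E=np.array(c["extrinsics"])
    q=(np.atleast_2d(P)-E[:3,3])@E[:3,:3]@K.T; return q[:,:2]/q[:,2:]
def tri(a,b):
    o1,d1=ray("top",a);o2,d2=ray("scene",b);d1=d1[0];d2=d2[0]
    t=np.linalg.lstsq(np.c_[d1,-d2],o2-o1,rcond=None)[0]; p,q=o1+t[0]*d1,o2+t[1]*d2
    return (p+q)/2,np.linalg.norm(p-q)
def T(u): return np.array(u,float)/4+124.62
def S(u): return np.array(u,float)/4.4+np.array([139.6,154.6])
def fit(model,pts):
    m,p=model.mean(0),pts.mean(0); H=(model-m).T@(pts-p); a=np.arctan2(H[0,1]-H[1,0],H[0,0]+H[1,1])
    R=np.array([[np.cos(a),-np.sin(a)],[np.sin(a),np.cos(a)]]); t=p-R@m
    return np.degrees(a),t,(model@R.T+t-pts)
E
python3 - <<'E'
from h import *
import cv2
np.set_printoptions(precision=1,suppress=True)
top=[(432,178),(530,50),(762,222),(662,355)]
m=np.array([(-55,100),(55,100),(55,-100),(-55,-100)],float)
for nm,pts in (("top",cast("top",T(top),160)),("scene",cast("scene",S([(472,85),(632,63),(750,240),(557,272)]),160))):
    a,t,r=fit(m,pts[:,:2]);print("cup",nm,a,t,r.tolist())
b=cast("top",T([(158,262),(252,280),(232,373),(138,355)]),40);print("block top",b[:,:2].tolist(),b.mean(0))
b=cast("scene",S([(138,208),(207,165),(277,213),(193,258)]),40);print("block scene",b[:,:2].tolist(),b.mean(0))
print("grip top z160",cast("top",T((163,296)),160),cast("scene",S((184,52)),160),"tri centre",tri(T((166,299)),S((187,85))))
print("hole",cast("scene",S((205,207)),40))
print("pad",[tri(T((474,230)),S((505,190)))])
print("door free end top",cast("top",T([(405,208),(402,218)]),158), cast("scene",S([(430,97),(418,100)]),158))
for n,(r0,r1,c0,c1) in {"top":(190,206,158,176),"scene":(160,190,172,194)}.items():
    im=np.load(n+"0.npy")[r0:r1,c0:c1]; h=cv2.cvtColor(im,cv2.COLOR_RGB2HSV); k=(im[:,:,0]>170)&(im[:,:,2]<165) if n=="top" else (im[:,:,0]>150)&(im[:,:,0].astype(int)-im[:,:,2]>40)
    v,u=np.nonzero(k); print(n,k.sum(),u.mean()+c0,v.mean()+r0,cv2.minAreaRect(np.c_[u,v].astype(np.float32)))
E
```

```text
cup top -36.397737145308014 [ 584.3 -325.6] [[1.917058974421252, 3.0395292402563143], [1.1336131945831767, 1.9082669493723756], [-2.359470309911103, -2.0897549033569476], [-0.6912018590931552, -2.858041286271771]]
cup scene -36.680017436174616 [ 582.  -326.7] [[-1.4500701192725955, 0.47972319543686126], [1.9538719403043388, -0.5805450971514006], [-0.25887633664160603, 0.37059450355639], [-0.2449254843904214, -0.269772601841737]]
block top [[553.3061396467382, -10.40145846117889], [541.3297020626678, -79.68256951912093], [473.24366390234667, -67.92754319688831], [485.0072445943393, 0.8634068129670709]] [513.2 -39.3  40. ]
block scene [[478.96216428541373, -6.755027028795325], [545.4981258533792, -4.990696153316435], [534.7374506141683, -87.95294422650738], [463.6225154138605, -80.40773325794441]] [505.7 -45.   40. ]
grip top z160 [[514.4 -38.6 160. ]] [[514.6 -36.6 160. ]] tri centre (array([515. , -35.3, 133.9]), np.float64(1.2171521905906182))
hole [[508.7 -43.   40. ]]
pad [(array([ 576.6, -248.5,  104.5]), np.float64(15.590850801203523))]
door free end top [[ 577.  -197.8  158. ]
 [ 570.2 -196.   158. ]] [[ 574.1 -200.3  158. ]
 [ 566.7 -196.7  158. ]]
top 0 nan nan ((0.0, 0.0), (0.0, 0.0), 0.0)
scene 97 182.42268041237114 172.77319587628867 ((10.169998168945312, 12.690000534057617), (15.273507118225098, 6.9296464920043945), 81.8698959350586)<stdin>:16: RuntimeWarning: Mean of empty slice.
  ret = ret.dtype.type(ret / rcount)
```

Call:
drive_tool --commands '[[[0,0,0],[-0.78,-0.67,-0.25],1],[[0,0,0],[-0.78,-0.67,-0.25],1],[[0,0,0],[-0.78,-0.67,-0.25],1],[[0,0,0],[-0.78,-0.67,-0.25],1],[[0,0,0],[-0.78,-0.67,-0.25],1],[[0,0,0],[-0.78,-0.67,-0.25],1],[[0,0,0],[-0.78,-0.67,-0.25],1]]'

```text
clock: 0.8
ee_pos: [352.0, 298.7, 480.6]
orientation: [-180.0, 0.1, 160.9]
contact_force: [-0.5, -0.2, 0.1]
width: 87.8
grip_force: 0.0
```

```bash
python3 - <<'E'
from h import *
import cv2
t=np.load("top0.npy")[:,:,::-1]
a=cv2.resize(t[188:222,156:192],None,fx=11,fy=11,interpolation=cv2.INTER_CUBIC)   # 396x374
b=cv2.resize(t[170:220,222:294],None,fx=11,fy=11,interpolation=cv2.INTER_CUBIC)   # 792 x 550
C=np.array([583,-326.]);yaw=np.radians(-36.5);R=np.array([[np.cos(yaw),-np.sin(yaw)],[np.sin(yaw),np.cos(yaw)]])
def draw(img,n,P,u0,v0,f,col):
    for q in proj(n,P): cv2.circle(img,tuple(int(x) for x in ((q-[u0,v0]+.5)*f)),2,col,-1)
def cup(p,z): return np.r_[C+R@p,z]
th=.14
def door(r,d,z): # r along, d behind hinge line
    return cup(np.array([-61,-98])+np.array([-np.sin(th)*r+np.cos(th)*d,np.cos(th)*r+np.sin(th)*d]),z)
front=[cup(np.array([-55,y]),160) for y in range(-100,101,10)]
back=[door(r,6,158) for r in range(0,199,10)]; g=[door(155,6+9.8,160)]
for P,c in((front,(0,0,255)),(back,(255,0,0)),(g,(0,255,0))): draw(b,"top",P,222,170,11,c)
s=np.load("scene0.npy")[:,:,::-1]
e=cv2.resize(s[160:225,232:272],None,fx=6,fy=6,interpolation=cv2.INTER_CUBIC) #240x390
for P,c in((front,(0,0,255)),(back,(255,0,0)),(g,(0,255,0))): draw(e,"scene",P,232,160,6,c)
cv2.imwrite("pics/gap.png",b)
cv2.imwrite("pics/gripscene.png",np.hstack([a,np.vstack([e[:374]])]))
tin=cast("top",[(189,259)],39);print("tin",tin); print("gap mid",g, "small key",cast("top",T((110,377)),0),tri(T((42,370)),S((58,125))))
E
```

```text
tin [[356.0663028  -90.97082993  39.        ]]
gap mid [array([ 563.46892886, -239.78342316,  160.        ])] small key [[471.5958659   29.19454117   0.        ]] (array([469.46573607,  57.30064268,  88.50596685]), np.float64(0.8288836799115668))
```

View pics/gap.png

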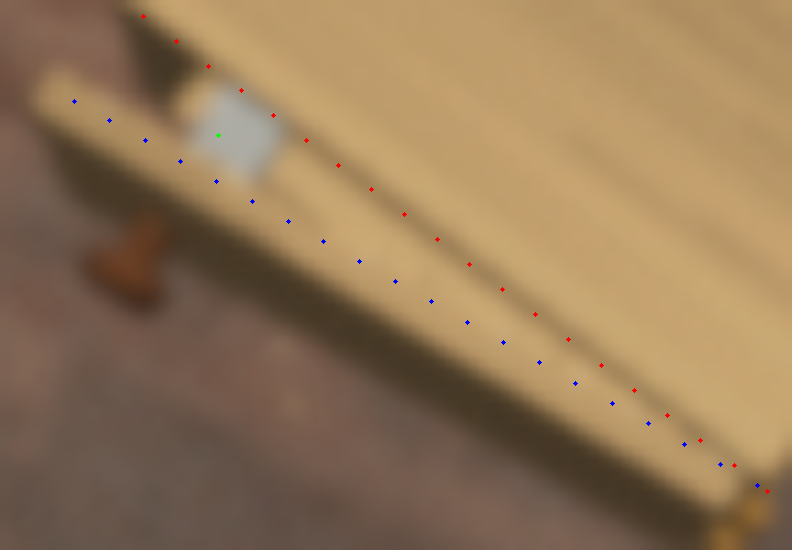

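View pics/gripscene.png

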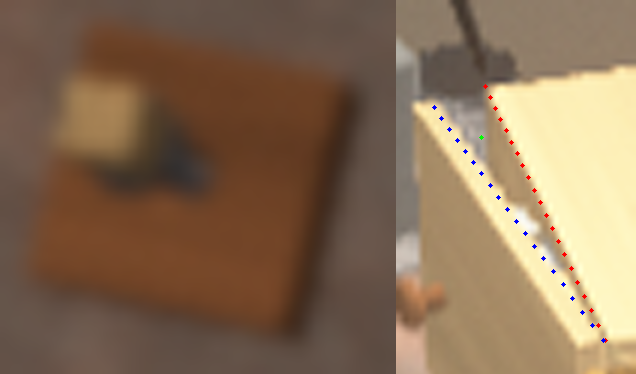

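The gap crop shows the pad as a grey quad at about (192–285, 85–178), with the red board edge matching well. The true door back edge looks 10–20 px closer to the board than my blue line. The grip crop shows the grip roughly aligned with the block (yaw about -8°), its top at about (100,118). I'll measure the gap edges by saturation profiles while the view is clear.

```bash
python3 - <<'E'
from h import *
import cv2
C=np.array([583,-326.]);yaw=np.radians(-36.5);R=np.array([[np.cos(yaw),-np.sin(yaw)],[np.sin(yaw),np.cos(yaw)]])
print("cols: cup-frame x from -90 to -45 step 2 ; value=sat/10 & val/10")
for n,ys in (("top",range(44,68,4)),("scene",range(0,90,10))):
    im=np.load(n+"0.npy").astype(np.float32); hs=cv2.cvtColor((im).astype(np.uint8),cv2.COLOR_RGB2HSV).astype(np.float32)
    xs=np.arange(-96,-43,2.)
    print(n,xs.astype(int).tolist())
    for y in ys:
        P=np.array([np.r_[C+R@[x,y],158] for x in xs]); q=proj(n,P).astype(np.float32)
        m=cv2.remap(hs,q[None,:,0],q[None,:,1],cv2.INTER_CUBIC)[0]
        print(y,"S",(m[:,1]/10).astype(int).tolist()); print("   V",(m[:,2]/10).astype(int).tolist())
E
```

```text
cols: cup-frame x from -90 to -45 step 2 ; value=sat/10 & val/10
top [-96, -94, -92, -90, -88, -86, -84, -82, -80, -78, -76, -74, -72, -70, -68, -66, -64, -62, -60, -58, -56, -54, -52, -50, -48, -46, -44]
44 S [9, 10, 11, 11, 11, 11, 11, 11, 11, 11, 11, 10, 9, 7, 6, 5, 6, 6, 7, 7, 8, 10, 10, 10, 10, 11, 11]
   V [8, 7, 7, 7, 7, 8, 10, 13, 16, 17, 18, 18, 17, 16, 16, 16, 17, 17, 16, 16, 15, 15, 17, 19, 19, 19, 19]
48 S [11, 11, 11, 12, 11, 11, 11, 11, 11, 11, 10, 9, 6, 4, 2, 1, 1, 1, 1, 2, 4, 7, 9, 10, 10, 10, 11]
   V [7, 7, 6, 7, 7, 8, 11, 14, 16, 17, 18, 18, 18, 17, 17, 16, 16, 16, 16, 16, 15, 15, 17, 19, 19, 19, 19]
52 S [15, 14, 13, 12, 12, 11, 11, 11, 11, 11, 10, 8, 6, 3, 1, 1, 1, 1, 1, 1, 3, 6, 9, 10, 10, 10, 10]
   V [8, 7, 7, 7, 7, 9, 12, 14, 16, 17, 18, 18, 18, 17, 17, 17, 17, 17, 17, 16, 15, 16, 17, 18, 19, 19, 19]
56 S [16, 15, 14, 12, 12, 11, 11, 11, 11, 11, 10, 8, 5, 2, 1, 1, 1, 1, 1, 1, 3, 7, 10, 10, 10, 11, 11]
   V [9, 8, 8, 7, 8, 9, 12, 15, 16, 17, 17, 17, 17, 17, 17, 17, 17, 17, 17, 16, 15, 16, 17, 19, 19, 19, 19]
60 S [14, 14, 13, 12, 11, 11, 11, 11, 11, 11, 10, 7,
[... 1643 characters left out ...]
 16, 18, 22, 24, 25, 25, 25, 24, 18, 15, 17, 16, 16, 17, 17, 17, 18, 21, 25, 25, 25, 25, 25]
60 S [8, 9, 9, 9, 9, 9, 8, 7, 7, 7, 7, 5, 2, 2, 2, 2, 6, 9, 9, 10, 10, 9, 6, 5, 6, 6, 6]
   V [17, 16, 16, 16, 17, 21, 24, 25, 25, 25, 23, 19, 17, 17, 17, 17, 16, 16, 17, 16, 18, 21, 25, 25, 25, 25, 25]
70 S [5, 9, 9, 9, 9, 8, 7, 7, 7, 7, 7, 5, 2, 2, 2, 2, 2, 5, 9, 9, 10, 8, 6, 6, 6, 6, 6]
   V [14, 16, 16, 16, 19, 24, 25, 24, 25, 25, 24, 20, 16, 17, 17, 15, 15, 15, 16, 16, 17, 21, 25, 25, 25, 25, 25]
80 S [3, 5, 9, 10, 9, 8, 8, 8, 8, 8, 4, 2, 2, 2, 2, 2, 2, 2, 5, 8, 10, 8, 6, 6, 6, 6, 6]
   V [12, 14, 16, 17, 21, 25, 24, 25, 24, 23, 18, 16, 18, 17, 16, 16, 16, 16, 15, 15, 17, 21, 25, 25, 25, 25, 25]
```

Call:
drive_tool --commands '[[[0,0,-0.22],[-0.878,-0.882,0],1],[[0,0,-0.22],[-0.878,-0.882,0],1],[[0,0,-0.22],[-0.878,-0.882,0],1],[[0,0,-0.22],[-0.878,-0.882,0],1],[[0,0,-0.22],[-0.878,-0.882,0],1],[[0,0,-0.22],[-0.878,-0.882,0],1],[[0,0,-0.22],[-0.878,-0.882,0],1],[[0,0,-0.22],[-0.878,-0.882,0],1],[[0,0,-0.22],[-0.878,-0.882,0],1]]'

```text
clock: 1.7
ee_pos: [515.6, -37.4, 479.1]
orientation: [-179.9, 0.0, 170.8]
contact_force: [0.1, 0.4, 0.1]
width: 87.7
grip_force: 0.0
```

Call:
drive_tool --commands '[[[0,0,0],[0,0,0.15],1],[[0,0,0],[0,0,0.3],1],[[0,0,0],[0,0,0.42],1],[[0,0,0],[0,0,0.5],1],[[0,0,0],[0,0,0.55],1],[[0,0,0],[0,0,0.585],1],[[0,0,0],[0,0,0.585],1]]'

```text
clock: 2.4
ee_pos: [513.3, -33.2, 303.0]
orientation: [180.0, -0.2, 171.0]
contact_force: [-0.2, -0.2, 0.5]
width: 87.8
grip_force: 0.0
```

Call:
drive_tool --commands '[[[0,0,0],[0,0,0],-0.2],[[0,0,0],[0,0,0],-0.4],[[0,0,0],[0,0,0],-0.5],[[0,0,0],[0,0,0],-0.6],[[0,0,0],[0,0,0],-1],[[0,0,0],[0,0,0],-1],[[0,0,0],[0,0,0],-1],[[0,0,0],[0,0,0],-1]]'

```text
clock: 3.2
ee_pos: [514.1, -34.0, 304.2]
orientation: [-180.0, -0.0, 171.0]
contact_force: [-0.5, -0.0, 0.2]
width: 27.2
grip_force: 0.0
```

Call:
drive_tool --commands '[[[0,0,0],[0,0,0],-1],[[0,0,0],[0,0,0],-1],[[0,0,0],[0,0,0],-1],[[0,0,0],[0,0,0],-1],[[0,0,0],[0,0,0],-1]]'

```text
clock: 3.7
ee_pos: [514.1, -33.9, 304.1]
orientation: [-180.0, -0.0, 171.0]
contact_force: [0.6, -0.7, -1.1]
width: 17.4
grip_force: 30.0
```

```bash
python3 - <<'E'
from cell import ctrl
for i in range(1): o=ctrl.get_obs(); print({k:o[k] for k in("ee_pos","orientation","contact_force","ft_torque","width","grip_force","qd")})
E
```

```text
{'ee_pos': array([514.10084179, -33.94661253, 304.13022725]), 'orientation': array([-1.79993864e+02, -5.54093007e-03,  1.71004262e+02]), 'contact_force': array([ 0.57092414, -0.69795655, -1.10273221]), 'ft_torque': array([-0.01654169, -0.02642118, -0.00817327]), 'width': 17.361727538976506, 'grip_force': 29.99993473291397, 'qd': array([ 0.00829093, -0.0120264 ,  0.00349032, -0.03393757,  0.01304544,
       -0.01043765])}
```

Call:
drive_tool --commands '[[[0,0,0],[0,0,-0.03],-1],[[0,0,0],[0,0,-0.07],-1],[[0,0,0],[0,0,-0.14],-1],[[0,0,0],[0,0,-0.26],-1],[[0,0,0],[0,0,-0.4],-1],[[0,0,0],[0,0,-0.52],-1],[[0,0,0],[0,0,-0.6],-1],[[0,0,0],[0,0,-0.6],-1],[[0,0,0],[0,0,-0.6],-1]]'

```text
clock: 4.6
ee_pos: [513.8, -33.8, 484.6]
orientation: [180.0, 0.1, 171.0]
contact_force: [-0.7, 1.3, -1.5]
width: 18.2
grip_force: 30.0
```

```bash
cat > shot.py <<'E'
from h import *
import cv2,sys
tag=sys.argv[1]
o=ctrl.get_obs(); p=o["ee_pos"]; print(np.round(p,1),np.round(o["orientation"],2),np.round(o["contact_force"],1),o["width"])
tip=p-[0,0,293]
out=[]
for n in("scene","top"):
    im=ctrl.camera(n); np.save(f"{n}_{tag}.npy",im); q=proj(n,[tip])[0]; print(n,q)
    u,v=int(q[0])-33,int(q[1])-48
    u=max(0,min(u,512-66));v=max(0,min(v,384-75))
    c=cv2.resize(im[v:v+75,u:u+66,::-1],None,fx=6,fy=6,interpolation=cv2.INTER_CUBIC); print("origin",u,v)
    for k in (tip,p-[0,0,163]):
        w=proj(n,[k])[0]; cv2.drawMarker(c,tuple(int(x) for x in ((w-[u,v]+.5)*6)),(255,0,255),cv2.MARKER_CROSS,10,1)
    out.append(c)
cv2.imwrite(f"pics/{tag}.png",np.hstack(out))
E
python3 shot.py lift
```

```text
[513.8 -33.8 484.6] [1.80e+02 6.00e-02 1.71e+02] [-0.7  1.3 -1.5] 18.21047473621814
scene [179.17935855 156.67130934]
origin 146 108
top [161.20875296 197.39862386]
origin 128 149
```

View pics/lift.png

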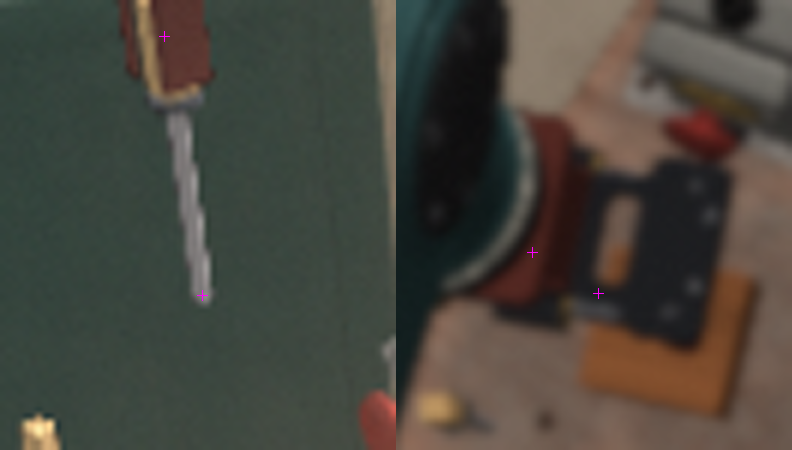

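Scene crop: the key hangs upright, with its tip at (202,297) against (202,295) predicted, so the tip is below the TCP as assumed. The top view of the key is hidden by the arm. Next I move to above the gap.

Call:
drive_tool --commands '[[[0,0,0],[-0.03,-0.07,0],-1],[[0,0,0],[-0.085,-0.2,0],-1],[[0,0,0],[-0.14,-0.33,0],-1],[[0,0,0],[-0.2,-0.46,0],-1],[[0,0,0],[-0.245,-0.57,0],-1],[[0,0,0],[-0.272,-0.635,0.02],-1],[[0,0,0],[-0.282,-0.659,0.03],-1],[[0,0,0],[-0.282,-0.659,0.03],-1],[[0,0,0],[-0.282,-0.659,0.03],-1],[[0,0,0],[-0.282,-0.659,0.03],-1]]'

```text
clock: 5.7
ee_pos: [566.6, -240.8, 475.3]
orientation: [180.0, -0.0, 171.1]
contact_force: [0.2, -0.4, -1.7]
width: 18.0
grip_force: 30.0
```

```bash
python3 shot.py gap1
```

```text
[ 566.6 -240.8  475.3] [ 1.7997e+02 -2.0000e-02  1.7109e+02] [ 0.2 -0.4 -1.7] 17.953795625891747
scene [246.61970609 174.94696954]
origin 213 126
top [241.52961674 179.30734137]
origin 208 131
```

View pics/gap1.png

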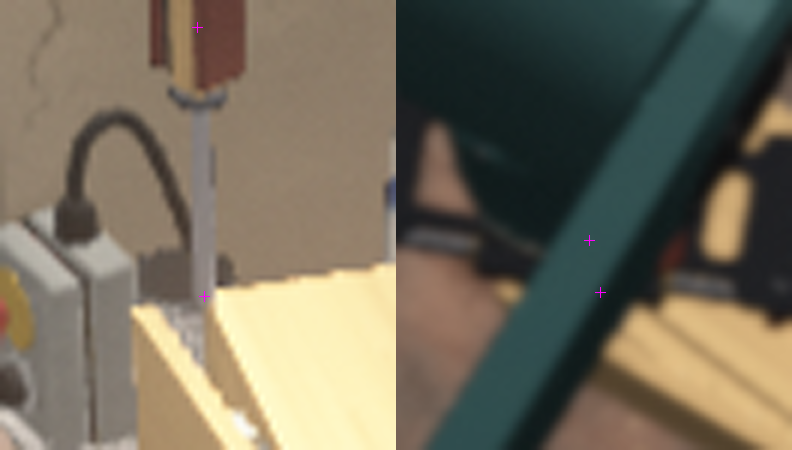

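Scene crop: the rod's tip at (203,295) is over the gap, between the door's top edge and the board's corner. This matches the measured mid-gap of cup x about -63.6. The top view is blocked by the arm. I'll go down.

Call:
drive_tool --commands '[[[0,0,0],[0,0,0.03],-1],[[0,0,0],[0,0,0.06],-1],[[0,0,0],[0,0,0.08],-1],[[0,0,0],[0,0,0.1],-1],[[0,0,0],[0,0,0.12],-1],[[0,0,0],[0,0,0.13],-1],[[0,0,0],[0,0,0.137],-1],[[0,0,0],[0,0,0.137],-1]]'

```text
clock: 6.6
ee_pos: [566.8, -242.5, 433.9]
orientation: [-180.0, -0.0, 171.0]
contact_force: [0.1, 0.9, -1.1]
width: 18.0
grip_force: 30.0
```

Call:
drive_tool --commands '[[[0,0,0],[0,0,0.007],-1],[[0,0,0],[0,0,0.014],-1],[[0,0,0],[0,0,0.02],-1],[[0,0,0],[0,0,0.02],-1],[[0,0,0],[0,0,0.02],-1]]'

```text
clock: 7.1
ee_pos: [566.8, -242.4, 428.1]
orientation: [-180.0, -0.0, 171.0]
contact_force: [-0.6, 0.2, -2.3]
width: 18.1
grip_force: 30.0
```

Call:
drive_tool --commands '[[[0,0,0],[0,0,0.007],-1],[[0,0,0],[0,0,0.014],-1],[[0,0,0],[0,0,0.02],-1],[[0,0,0],[0,0,0.02],-1],[[0,0,0],[0,0,0.02],-1]]'

```text
clock: 7.6
ee_pos: [566.7, -242.4, 422.0]
orientation: [-180.0, -0.0, 171.0]
contact_force: [0.0, -0.1, -0.6]
width: 17.5
grip_force: 30.0
```

Call:
drive_tool --commands '[[[0,0,0],[0,0,0.007],-1],[[0,0,0],[0,0,0.014],-1],[[0,0,0],[0,0,0.02],-1],[[0,0,0],[0,0,0.02],-1],[[0,0,0],[0,0,0.02],-1]]'

```text
clock: 8.1
ee_pos: [566.7, -242.5, 416.0]
orientation: [-180.0, -0.0, 171.0]
contact_force: [0.1, 0.4, -0.5]
width: 17.7
grip_force: 30.0
```

Call:
drive_tool --commands '[[[0,0,0],[0,0,0.007],-1],[[0,0,0],[0,0,0.014],-1],[[0,0,0],[0,0,0.02],-1],[[0,0,0],[0,0,0.02],-1],[[0,0,0],[0,0,0.02],-1]]'

```text
clock: 8.6
ee_pos: [566.8, -242.4, 410.0]
orientation: [-180.0, -0.0, 171.0]
contact_force: [0.5, 0.1, -0.8]
width: 17.9
grip_force: 30.0
```

Call:
drive_tool --commands '[[[0,0,0],[0,0,0.007],-1],[[0,0,0],[0,0,0.014],-1],[[0,0,0],[0,0,0.02],-1],[[0,0,0],[0,0,0.02],-1],[[0,0,0],[0,0,0.02],-1]]'

```text
clock: 9.1
ee_pos: [566.9, -242.5, 404.6]
orientation: [-180.0, 0.0, 171.0]
contact_force: [0.0, 0.7, 2.1]
width: 17.9
grip_force: 30.0
```

Call:
drive_tool --commands '[[[0,0,0],[0,0,0.008],-1],[[0,0,0],[0,0,0.016],-1],[[0,0,0],[0,0,0.024],-1],[[0,0,0],[0,0,0.024],-1],[[0,0,0],[0,0,0.024],-1]]'

```text
clock: 9.6
ee_pos: [567.1, -242.5, 397.4]
orientation: [-180.0, 0.1, 171.0]
contact_force: [0.7, 1.6, 6.4]
width: 17.8
grip_force: 30.0
```

```bash
python3 shot.py press1
```

```text
[ 567.1 -242.5  397.4] [-1.7998e+02  8.0000e-02  1.7100e+02] [0.7 1.6 6.4] 17.837394294454338
scene [247.80654036 198.91235911]
origin 214 150
top [242.99034784 183.58801822]
origin 209 135
```

Call:
drive_tool --commands '[[[0,0,0],[0,0,0.005],-1],[[0,0,0],[0,0,0.01],-1],[[0,0,0],[0,0,0.013],-1],[[0,0,0],[0,0,0.013],-1],[[0,0,0],[0,0,0.013],-1],[[0,0,0],[0,0,0.013],-1]]'

```text
clock: 10.3
ee_pos: [567.2, -242.6, 393.9]
orientation: [-180.0, 0.1, 171.0]
contact_force: [1.1, 1.3, 8.2]
width: 17.7
grip_force: 30.0
```

```bash
cat > arc.py <<'E'
import numpy as np,sys
H=np.array([476.7,-369.3]); a0=float(sys.argv[1]); r0=float(sys.argv[2]); yaw=np.radians(171)
X=np.array([np.cos(yaw),np.sin(yaw)]);Y=np.array([np.sin(yaw),-np.cos(yaw)])
f=lambda a:H+155.7*np.array([np.cos(np.radians(a)),np.sin(np.radians(a))])
P0=f(a0)
if r0: P0=H+r0*np.array([np.cos(np.radians(a0)),np.sin(np.radians(a0))])
for a in sys.argv[3:]:
    d=f(float(a))-P0; print(a,np.round([d@X/300,d@Y/300],3))
E
python3 arc.py 54.46 155.7 55.5 56.5 57.5 58.5 59.5 61 63 65; echo; python3 arc.py 65 0 68 72 76 80 84 88 92 95 98; echo; python3 arc.py 98 0 101 104 107 110 113 116 118
```

```text
55.5 [0.008 0.004]
56.5 [0.017 0.008]
57.5 [0.025 0.012]
58.5 [0.033 0.015]
59.5 [0.042 0.019]
61 [0.054 0.023]
63 [0.072 0.029]
65 [0.089 0.035]

68 [0.026 0.007]
72 [0.062 0.014]
76 [0.098 0.018]
80 [0.134 0.02 ]
84 [0.17  0.019]
88 [0.206 0.016]
92 [0.242 0.011]
95 [0.269 0.005]
98 [ 0.295 -0.003]

101 [ 0.026 -0.009]
104 [ 0.051 -0.019]
107 [ 0.076 -0.03 ]
110 [ 0.1   -0.042]
113 [ 0.123 -0.056]
116 [ 0.146 -0.071]
118 [ 0.161 -0.082]
```

Call:
drive_tool --commands '[[[0,0,0],[0.004,0.002,0],-1],[[0,0,0],[0.008,0.004,0],-1],[[0,0,0],[0.013,0.006,0],-1],[[0,0,0],[0.017,0.008,0],-1],[[0,0,0],[0.021,0.01,0],-1],[[0,0,0],[0.025,0.012,0],-1],[[0,0,0],[0.029,0.013,0],-1],[[0,0,0],[0.029,0.013,0],-1]]'

```text
clock: 11.1
ee_pos: [559.3, -237.4, 394.1]
orientation: [-180.0, 0.2, 171.0]
contact_force: [0.8, 0.5, 8.0]
width: 17.7
grip_force: 30.0
```

Call:
drive_tool --commands '[[[0,0,0],[0.004,0.002,0],-1],[[0,0,0],[0.008,0.003,0],-1],[[0,0,0],[0.013,0.005,0],-1],[[0,0,0],[0.017,0.007,0],-1],[[0,0,0],[0.021,0.009,0],-1],[[0,0,0],[0.025,0.01,0],-1],[[0,0,0],[0.025,0.01,0],-1]]'

```text
clock: 11.8
ee_pos: [552.4, -233.3, 394.0]
orientation: [-179.9, 0.2, 171.0]
contact_force: [-0.1, -0.1, 8.3]
width: 17.8
grip_force: 30.0
```

```bash
python3 shot.py open1; python3 - <<'E'
import numpy as np,cv2
a=np.load("scene_press1.npy");b=np.load("scene_open1.npy")
c=[cv2.resize(i[160:250,215:275,::-1],None,fx=6.5,fy=6.5,interpolation=cv2.INTER_CUBIC) for i in(a,b)]
cv2.imwrite("pics/cmp.png",np.hstack(c))
E
```

```text
[ 552.4 -233.3  394. ] [-1.7995e+02  1.5000e-01  1.7100e+02] [-0.1 -0.1  8.3] 17.842581523347803
scene [241.92260601 201.13004463]
origin 208 153
top [239.61937443 188.92789533]
origin 206 140
```

View pics/cmp.png

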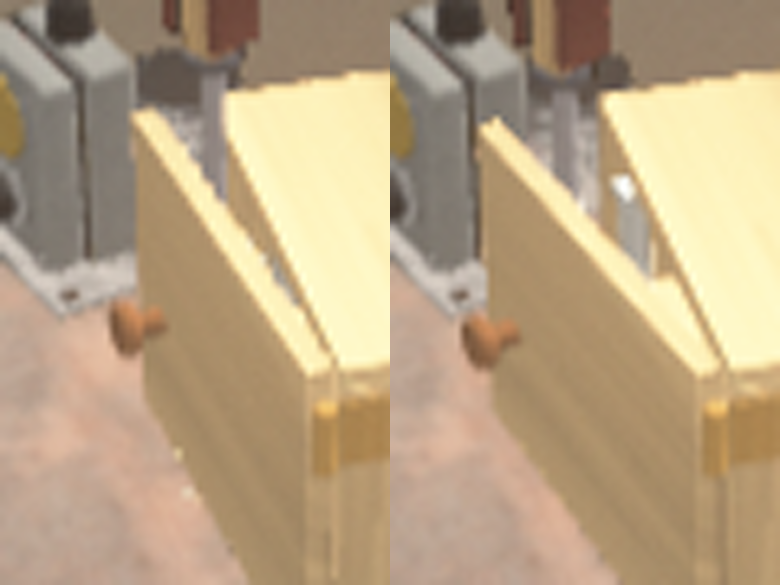

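The left half shows the door ajar and the right half shows it further open. The door's free edge moved from (135,115) to (480–390=90,125), and the barb at (625,185) is clear of the strike. The hook has released, so I continue the arc.

```bash
python3 arc.py 60.9 155.65 62 64 67 70 73 76 79 82 85 88;echo; python3 arc.py 88 0 91 94 97 100 103 106 108 110 ; echo; python3 arc.py 110 0 112 114 116 117 118
```

```text
62 [0.009 0.003]
64 [0.027 0.009]
67 [0.053 0.016]
70 [0.079 0.022]
73 [0.106 0.027]
76 [0.133 0.03 ]
79 [0.16  0.031]
82 [0.187 0.032]
85 [0.215 0.031]
88 [0.242 0.028]

91 [ 0.027 -0.004]
94 [ 0.053 -0.009]
97 [ 0.08  -0.016]
100 [ 0.106 -0.024]
103 [ 0.131 -0.034]
106 [ 0.156 -0.045]
108 [ 0.172 -0.053]
110 [ 0.188 -0.061]

112 [ 0.016 -0.009]
114 [ 0.031 -0.019]
116 [ 0.046 -0.029]
117 [ 0.053 -0.034]
118 [ 0.061 -0.039]
```

Call:
drive_tool --commands '[[[0,0,0],[0.009,0.003,0],-1],[[0,0,0],[0.027,0.009,0],-1],[[0,0,0],[0.053,0.016,0],-1],[[0,0,0],[0.079,0.022,0],-1],[[0,0,0],[0.106,0.027,0],-1],[[0,0,0],[0.133,0.03,0],-1],[[0,0,0],[0.16,0.031,0],-1],[[0,0,0],[0.187,0.032,0],-1],[[0,0,0],[0.207,0.031,0],-1],[[0,0,0],[0.215,0.031,0],-1]]'

```text
clock: 12.9
ee_pos: [489.6, -214.1, 393.9]
orientation: [-179.9, 0.1, 171.0]
contact_force: [0.3, 0.2, 8.1]
width: 17.5
grip_force: 30.0
```

```bash
python3 arc.py 85.2 0 86 88 91 94 97 100 102 104 105;echo; python3 arc.py 105 0 106 108 110 112 114 115 116 117 118
```

```text
86 [ 0.007 -0.001]
88 [ 0.025 -0.002]
91 [ 0.052 -0.006]
94 [ 0.079 -0.012]
97 [ 0.105 -0.019]
100 [ 0.131 -0.027]
102 [ 0.148 -0.033]
104 [ 0.165 -0.04 ]
105 [ 0.173 -0.043]

106 [ 0.008 -0.004]
108 [ 0.025 -0.012]
110 [ 0.041 -0.02 ]
112 [ 0.056 -0.029]
114 [ 0.072 -0.039]
115 [ 0.079 -0.044]
116 [ 0.087 -0.049]
117 [ 0.094 -0.054]
118 [ 0.101 -0.06 ]
```

Call:
drive_tool --commands '[[[0,0,0],[0.007,-0.001,0],-1],[[0,0,0],[0.025,-0.002,0],-1],[[0,0,0],[0.052,-0.006,0],-1],[[0,0,0],[0.079,-0.012,0],-1],[[0,0,0],[0.105,-0.019,0],-1],[[0,0,0],[0.131,-0.027,0],-1],[[0,0,0],[0.148,-0.033,0],-1],[[0,0,0],[0.165,-0.04,0],-1],[[0,0,0],[0.173,-0.043,0],-1]]'

```text
clock: 13.8
ee_pos: [436.4, -218.9, 393.8]
orientation: [-179.9, 0.1, 171.0]
contact_force: [0.3, -0.5, 8.4]
width: 17.9
grip_force: 30.0
```

Call:
drive_tool --commands '[[[0,0,0],[0.008,-0.004,0],-1],[[0,0,0],[0.025,-0.012,0],-1],[[0,0,0],[0.041,-0.02,0],-1],[[0,0,0],[0.056,-0.029,0],-1],[[0,0,0],[0.072,-0.039,0],-1],[[0,0,0],[0.079,-0.044,0],-1],[[0,0,0],[0.087,-0.049,0],-1],[[0,0,0],[0.094,-0.054,0],-1],[[0,0,0],[0.097,-0.057,0],-1],[[0,0,0],[0.097,-0.057,0],-1]]'

```text
clock: 14.8
ee_pos: [405.1, -231.2, 393.6]
orientation: [-179.9, 0.1, 171.0]
contact_force: [-0.9, 0.8, 7.3]
width: 17.8
grip_force: 30.0
```

```bash
python3 - <<'E'
from cell import ctrl
import cv2
im=ctrl.camera("scene"); cv2.imwrite("pics/opened.png",cv2.resize(im[120:300,100:340,::-1],None,fx=3,fy=3,interpolation=cv2.INTER_CUBIC))
E
```

```text
(no output)
```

View pics/opened.png

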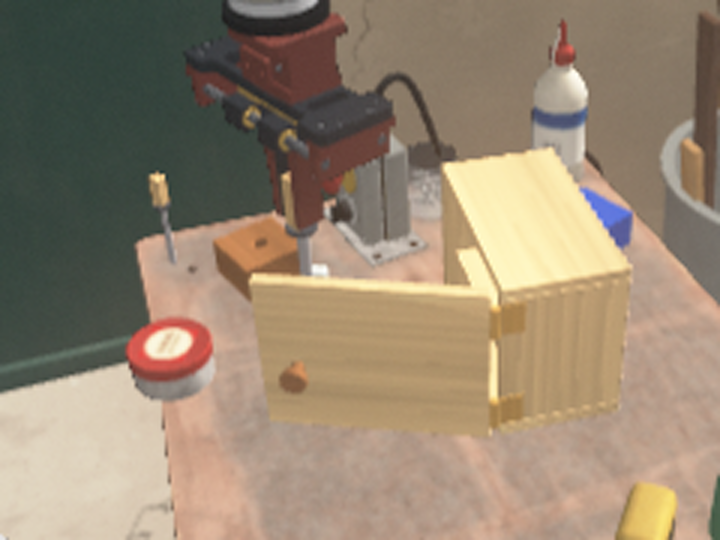

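Picture: the door is wide open (free edge at (253,275), hinge at (492,300) in the crop), and the key is behind it at (305,245). The tin is untouched at (172,355). The block's hole shows at (262,242). I lift straight up and measure the door angle and the hole.

Call:
drive_tool --commands '[[[0,0,0],[0,0,-0.02],-1],[[0,0,0],[0,0,-0.05],-1],[[0,0,0],[0,0,-0.1],-1],[[0,0,0],[0,0,-0.17],-1],[[0,0,0],[0,0,-0.25],-1],[[0,0,0],[0,0,-0.3],-1],[[0,0,0],[0,0,-0.32],-1],[[0,0,0],[0,0,-0.32],-1]]'

```text
clock: 15.65
ee_pos: [404.8, -230.7, 489.2]
orientation: [-180.0, 0.0, 171.0]
contact_force: [-0.1, -0.3, -1.1]
width: 17.8
grip_force: 30.0
```

```bash
python3 - <<'E'
from h import *
import cv2
P=cast("scene",np.array([(253,275),(492,300)])/3+[99.7,119.7],158); d=P[0]-P[1]; print(P,"door dir deg",np.degrees(np.arctan2(d[1],d[0])),"theta",np.degrees(np.arctan2(d[1],d[0]))-53.5)
for n,roi in(("scene",(190,210,170,200)),("top",(190,222,158,192))):
    im=ctrl.camera(n); np.save(n+"_hole.npy",im); r0,r1,c0,c1=roi
    hs=cv2.cvtColor(im[r0:r1,c0:c1],cv2.COLOR_RGB2HSV).astype(int); print(n); print((hs[:,:,2]).tolist() if n=="top" else "")
    g=im[r0:r1,c0:c1].astype(int).sum(2)
    if n=="scene":
        print(g.tolist())
print(cast("scene",np.array([(262,242)])/3+[99.7,119.7],40)); print(ctrl.get_obs()["ee_pos"],ctrl.get_obs()["contact_force"])
E
```

```text
[[ 373.35369618 -203.00933321  158.        ]
 [ 466.88323316 -375.19810274  158.        ]] door dir deg 118.50993507502011 theta 65.00993507502011
scene

[[206, 203, 207, 211, 207, 206, 208, 208, 210, 207, 211, 214, 208, 212, 208, 211, 210, 221, 216, 226, 308, 451, 454, 460, 460, 487, 539, 433, 380, 381], [207, 208, 207, 203, 209, 205, 206, 211, 206, 205, 205, 217, 208, 210, 220, 266, 325, 383, 383, 411, 449, 549, 548, 549, 550, 548, 538, 454, 373, 380], [205, 212, 208, 206, 211, 218, 211, 211, 204, 217, 294, 369, 438, 424, 418, 430, 457, 477, 442, 447, 462, 519, 545, 539, 538, 545, 531, 473, 372, 379], [206, 208, 207, 211, 217, 272, 344, 405, 414, 417, 441, 478, 512, 503, 499, 476, 474, 438, 410, 398, 407, 449, 512, 538, 535, 537, 529, 489, 374, 375], [260, 327, 404, 404, 401, 415, 450, 486, 487, 492, 492, 495, 482, 461, 441, 420, 421, 399, 400, 398, 396, 408, 442, 487, 532, 528, 525, 495, 374, 382], [409, 450, 490, 485, 480, 481, 469, 480, 473, 476, 463, 461, 443, 418, 391, 395, 396, 398, 404, 401, 394, 395, 398, 426, 484, 507, 514, 494, 391, 375], [484, 495, 495, 492, 488, 481, 47
[... 6700 characters left out ...]
116, 114, 111, 109, 107, 104, 102, 100, 99, 95, 88, 75, 67, 69, 71, 71, 71, 72, 71, 72, 72, 72, 71, 71, 69, 63, 54, 41], [107, 107, 110, 112, 117, 119, 119, 116, 113, 110, 107, 105, 103, 100, 99, 93, 80, 72, 71, 71, 72, 72, 71, 71, 71, 72, 71, 72, 71, 70, 64, 55, 42, 32], [106, 106, 109, 113, 117, 119, 119, 118, 114, 111, 106, 104, 103, 102, 97, 86, 74, 71, 71, 72, 71, 71, 72, 72, 72, 71, 71, 71, 70, 66, 55, 43, 32, 29], [106, 106, 108, 112, 116, 119, 121, 120, 115, 111, 106, 105, 104, 98, 88, 76, 72, 71, 71, 71, 72, 72, 72, 72, 71, 71, 72, 70, 66, 57, 44, 33, 29, 31]]
[[514.99098268 -39.96180625  40.        ]]
[ 404.57397124 -230.5370112   488.00619187] [-1.30988854  0.17306522 -1.0260207 ]
```

The door is at about 65–68° and the force is back to its unloaded value. My picture budget is used up, so from here I check numerically. I compare the detected rod tip with its prediction to get the camera bias, then locate the hole.

```bash
python3 - <<'E'
from h import *
import cv2
np.set_printoptions(precision=2,suppress=True)
# rod centreline bias in scene: lift (bg dark green)
def rod(tag,p,off=294.1):
    im=np.load(f"scene_{tag}.npy").astype(float)
    for h in (2,20,40,60,80):
        q=proj("scene",[np.array(p)-[0,0,off-h]])[0]; r=int(round(q[1])); c=int(round(q[0])); cs=np.arange(c-8,c+9)
        row=im[r-1:r+2,c-8:c+9].sum(2).mean(0); bg=np.median(row); w=np.clip(np.abs(row-bg)-60,0,None); print(tag,h,"pred",q,"meas col",(w*cs).sum()/w.sum() if w.sum() else None)
rod("lift",[513.8,-33.8,484.6])
q=proj("scene",[[513.8,-33.8,484.6-294.1]])[0]
im=np.load("scene_lift.npy").astype(int).sum(2); c=int(round(q[0]))
print("col profile rows",int(q[1])-5,im[int(q[1])-5:int(q[1])+6,c-1:c+3].mean(1).astype(int))
print("hole scene",cast("scene",[(186.9,200.4)],40))
t=np.load("top_hole.npy").astype(float).sum(2)[195:210,162:184]; u=cv2.GaussianBlur(t,(0,0),.1)
print((t/10).astype(int))
for uv in((172.0,201.8),(172.5,201.8)): print("hole top",cast("top",[uv],40))
print("proj of hole at (514,-34) & (514.5,-38.7):",proj("scene",[[514,-34,40],[514.5,-38.7,40]]),proj("top",[[514,-34,40],[514.5,-38.7,40]]))
E
```

```text
lift 2 pred [179.15 156.38] meas col 179.18942307692308
lift 20 pred [178.35 150.77] meas col 178.9132690882135
lift 40 pred [177.44 144.41] meas col 177.93247344461307
lift 60 pred [176.5  137.91] meas col 177.12737341772151
lift 80 pred [175.55 131.26] meas col 176.11409942950286
col profile rows 151 [340 349 343 338 331 342 326 250 194 190 192]
hole scene [[514.61 -39.77  40.  ]]
[[25 23 22 22 22 21 22 21 21 21 21 21 21 21 21 21 21 22 22 22 22 22]
 [24 22 21 21 21 21 21 22 21 21 21 21 21 21 21 21 21 21 21 21 22 22]
 [23 22 21 21 21 21 21 21 21 21 21 21 21 21 21 21 21 21 21 21 22 22]
 [23 22 21 21 21 21 21 21 21 21 21 21 21 20 21 21 21 21 21 21 21 21]
 [23 22 22 22 21 21 21 21 20 20 20 20 20 20 20 20 20 20 21 21 21 21]
 [24 23 22 22 22 22 21 21 20 19 18 18 19 20 20 20 20 20 20 20 20 20]
 [24 23 23 23 22 22 22 21 19 16 15 15 17 18 20 20 20 20 20 20 20 19]
 [23 23 23 23 23 23 22 21 17 14 13 15 17 18 20 21 21 20 20 20 20 19]
 [24 23 23 23 23 23 23 21 17 15 17 19 20 20 20 21 21 21 21 21 20 20]
 [24 23 23 23 23 23 23 22 19 18 20 23 23 22 22 22 22 21 21 21 21 20]
 [24 23 23 23 24 23 23 23 22 21 23 24 23 22 22 22 22 22 22 22 21 20]
 [23 23 23 23 24 23 23 23 24 24 24 24 23 23 23 22 22 22 22 22 22 20]
 [24 23 23 23 23 23 23 23 24 24 24 23 23 23 23 23 23 22 22 22 21 19]
 [24 24 24 24 24 23 23 23 23 23 23 23 23 23 23 23 23 23 23 22 20 18]
 [25 24 24 24 24 24 24 24 24 24 23 23 23 23 23 23 23 23 23 22 19 17]]
hole top [[519.43 -35.02  40.  ]]
hole top [[519.46 -36.47  40.  ]]
proj of hole at (514,-34) & (514.5,-38.7): [[185.48 199.83]
 [186.64 200.29]] [[171.57 203.65]
 [173.19 203.51]]
```

Call:
drive_tool --commands '[[[0,0,0],[-0.02,0.05,0],-1],[[0,0,0],[-0.06,0.16,0],-1],[[0,0,0],[-0.11,0.29,0],-1],[[0,0,0],[-0.16,0.42,0],-1],[[0,0,0],[-0.205,0.54,0],-1],[[0,0,0],[-0.24,0.64,0],-1],[[0,0,0],[-0.261,0.695,0],-1],[[0,0,0],[-0.261,0.695,0],-1],[[0,0,0],[-0.261,0.695,0],-1],[[0,0,0],[-0.261,0.695,0],-1]]'

```text
clock: 16.75
ee_pos: [514.3, -37.8, 488.3]
orientation: [-180.0, -0.1, 171.0]
contact_force: [-0.1, -0.6, -1.3]
width: 18.1
grip_force: 30.0
```

Call:
drive_tool --commands '[[[0,0,0],[0,0,0.05],-1],[[0,0,0],[0,0,0.13],-1],[[0,0,0],[0,0,0.23],-1],[[0,0,0],[0,0,0.32],-1],[[0,0,0],[0,0,0.39],-1],[[0,0,0],[0,0,0.44],-1],[[0,0,0],[0,0,0.465],-1],[[0,0,0],[0,0,0.465],-1],[[0,0,0],[0,0,0.465],-1]]'

```text
clock: 17.65
ee_pos: [515.0, -37.6, 350.1]
orientation: [-180.0, 0.0, 171.0]
contact_force: [0.2, 0.0, -1.5]
width: 17.7
grip_force: 30.0
```

```bash
python3 - <<'E'
from h import *
np.set_printoptions(precision=1,suppress=True,linewidth=200)
o=ctrl.get_obs();p=o["ee_pos"];print(p,o["contact_force"])
im=ctrl.camera("scene").astype(int);np.save("scene_pre.npy",im)
print("pred tip",proj("scene",[p-[0,0,294.1]]))
print("cols 178..193"); 
for r in range(188,206): print(r,(im[r,178:194].sum(1)//10).tolist())
E
```

```text
[515.  -37.6 350.1] [ 0.2  0.  -1.5]
pred tip [[185.9 195.9]]
cols 178..193
188 [20, 20, 20, 20, 20, 23, 37, 38, 44, 21, 21, 21, 22, 21, 22, 21]
189 [20, 20, 20, 21, 21, 23, 36, 37, 43, 21, 21, 22, 21, 22, 21, 22]
190 [20, 20, 21, 20, 20, 23, 37, 37, 41, 21, 22, 22, 30, 44, 45, 45]
191 [21, 20, 20, 20, 20, 23, 33, 37, 41, 42, 38, 40, 44, 54, 54, 54]
192 [20, 21, 28, 37, 43, 41, 35, 37, 42, 51, 43, 44, 45, 51, 54, 53]
193 [40, 41, 44, 47, 51, 49, 41, 37, 41, 49, 40, 39, 40, 44, 51, 53]
194 [48, 48, 48, 48, 48, 45, 39, 37, 40, 49, 39, 38, 39, 40, 43, 48]
195 [47, 47, 46, 46, 43, 41, 36, 37, 39, 47, 40, 39, 39, 38, 39, 43]
196 [45, 44, 43, 42, 40, 40, 38, 37, 38, 44, 39, 40, 39, 38, 39, 40]
197 [43, 42, 41, 41, 41, 40, 40, 39, 39, 41, 38, 39, 39, 39, 39, 39]
198 [41, 42, 41, 42, 42, 41, 40, 39, 39, 38, 38, 38, 39, 39, 39, 39]
199 [41, 41, 41, 41, 41, 41, 41, 38, 35, 33, 34, 38, 38, 38, 39, 39]
200 [41, 41, 41, 41, 41, 42, 42, 33, 29, 27, 28, 37, 38, 37, 37, 39]
201 [43, 42, 42, 41, 42, 44, 43, 29, 26, 27, 31, 37, 39, 38, 38, 38]
202 [43, 43, 42, 41, 42, 42, 42, 35, 34, 36, 38, 39, 39, 38, 38, 37]
203 [42, 42, 43, 42, 42, 41, 42, 40, 40, 41, 40, 40, 39, 39, 38, 38]
204 [42, 42, 43, 43, 42, 42, 42, 42, 41, 41, 41, 40, 40, 39, 39, 38]
205 [42, 42, 42, 43, 43, 43, 42, 41, 42, 41, 41, 41, 40, 39, 36, 34]
```

The rod (col about 186.8 once projected to the hole's height) lines up with the hole (col about 186.9). I lower it.

Call:
drive_tool --commands '[[[0,0,0],[0,0,0.02],-1],[[0,0,0],[0,0,0.04],-1],[[0,0,0],[0,0,0.05],-1],[[0,0,0],[0,0,0.058],-1],[[0,0,0],[0,0,0.065],-1],[[0,0,0],[0,0,0.065],-1],[[0,0,0],[0,0,0.065],-1]]'

```text
clock: 18.4
ee_pos: [514.9, -37.1, 330.0]
orientation: [-180.0, -0.0, 171.0]
contact_force: [-0.8, -0.1, 0.1]
width: 17.7
grip_force: 30.0
```

Call:
drive_tool --commands '[[[0,0,0],[0,0,0.015],-1],[[0,0,0],[0,0,0.03],-1],[[0,0,0],[0,0,0.045],-1],[[0,0,0],[0,0,0.06],-1],[[0,0,0],[0,0,0.07],-1],[[0,0,0],[0,0,0.07],-1]]'

```text
clock: 19.0
ee_pos: [514.6, -37.1, 308.4]
orientation: [-180.0, -0.1, 171.0]
contact_force: [0.2, -0.1, -0.9]
width: 18.0
grip_force: 30.0
```

Call:
drive_tool --commands '[[[0,0,0],[0,0,0.005],-1],[[0,0,0],[0,0,0.01],-1],[[0,0,0],[0,0,0.015],-1],[[0,0,0],[0,0,0.018],-1],[[0,0,0],[0,0,0.018],-1],[[0,0,0],[0,0,0.018],-1]]'

```text
clock: 19.6
ee_pos: [515.0, -37.1, 304.1]
orientation: [-180.0, 0.0, 171.0]
contact_force: [-1.7, -0.1, 5.8]
width: 17.7
grip_force: 30.0
```

The key is home (304.1, the same height as at the grasp, pressing 7 N on the hole's bottom). I release it.

Call:
drive_tool --commands '[[[0,0,0],[0,0,-0.004],-1],[[0,0,0],[0,0,-0.004],-0.4],[[0,0,0],[0,0,-0.004],-0.2],[[0,0,0],[0,0,-0.004],0],[[0,0,0],[0,0,-0.004],0.3],[[0,0,0],[0,0,-0.004],0.6],[[0,0,0],[0,0,-0.004],0.6],[[0,0,0],[0,0,-0.004],0.6],[[0,0,0],[0,0,-0.004],0.6]]'

```text
clock: 20.5
ee_pos: [514.8, -37.1, 304.8]
orientation: [-180.0, -0.0, 171.0]
contact_force: [-0.5, 0.0, -0.1]
width: 70.0
grip_force: 0.0
```

Call:
drive_tool --commands '[[[0,0,0],[0,0,-0.02],0.6],[[0,0,0],[0,0,-0.07],0.6],[[0,0,0],[0,0,-0.15],0.6],[[0,0,0],[0,0,-0.28],0.6],[[0,0,0],[0,0,-0.42],0.6],[[0,0,0],[0,0,-0.56],0.6],[[0,0,0],[0,0,-0.6],0.6],[[0,0,0],[0,0,-0.6],0.6]]'

```text
clock: 21.3
ee_pos: [515.3, -37.1, 487.2]
orientation: [-180.0, 0.3, 171.0]
contact_force: [0.9, 0.5, -0.6]
width: 70.3
grip_force: 0.0
```

Call:
drive_tool --commands '[[[0,0,0],[0.05,0.1,0],0.6],[[0,0,0],[0.15,0.25,0],0.6],[[0,0,0],[0.25,0.4,0],0.6],[[0,0,0],[0.3,0.55,0],0.6],[[0,0,0],[0.35,0.7,0],0.6],[[0,0,0],[0.4,0.85,0],0.6],[[0,0,0],[0.4,0.95,0],0.6],[[0,0,0],[0.4,0.95,0],0.6],[[0,0,0],[0.4,0.95,0],0.6]]'

```text
clock: 22.2
ee_pos: [440.3, 263.3, 482.7]
orientation: [-179.8, -0.2, 171.1]
contact_force: [-0.1, -0.5, -0.4]
width: 70.1
grip_force: 0.0
```

```bash
python3 - <<'E'
from h import *
import cv2
np.set_printoptions(precision=1,suppress=True)
a=np.load("scene0.npy").astype(int);b=ctrl.camera("scene").astype(int); t0=np.load("top0.npy").astype(int);t=ctrl.camera("top").astype(int)
def grip(im,n,roi):
    r0,r1,c0,c1=roi;i=im[r0:r1,c0:c1];k=(i[:,:,0]>(150 if n=="scene" else 140))&(i[:,:,0]-i[:,:,2]>(40 if n=="scene" else 50))&(i[:,:,1]>(110 if n=="scene" else 105))
    v,u=np.nonzero(k);return k.sum(),u.mean()+c0,v.mean()+r0,v.min()+r0,v.max()+r0
for n,x,y,roi in(("scene",a,b,(158,190,172,196)),("top",t0,t,(188,208,156,180))): print(n,grip(x,n,roi),grip(y,n,roi))
def diff(x,y,roi): r0,r1,c0,c1=roi;return np.abs(x-y)[r0:r1,c0:c1].sum(2).mean()
for nm,x,y,roi in(("tin",a,b,(222,255,140,174)),("tape",a,b,(278,322,300,330)),("can",a,b,(230,312,332,372)),("smallkey",a,b,(175,212,145,165))): print(nm,diff(x,y,roi))
print(ctrl.get_obs()["ee_pos"],ctrl.get_obs()["clock"])
E
```

```text
scene (np.int64(97), np.float64(182.42268041237114), np.float64(172.77319587628867), np.int64(165), np.int64(180)) (np.int64(95), np.float64(182.76842105263157), np.float64(172.85263157894738), np.int64(166), np.int64(181))
top (np.int64(32), np.float64(164.375), np.float64(198.03125), np.int64(195), np.int64(201)) (np.int64(29), np.float64(165.10344827586206), np.float64(197.68965517241378), np.int64(195), np.int64(200))
tin 4.148841354723707
tape 4.723484848484849
can 3.984451219512195
smallkey 3.7418918918918918
[440.6 262.2 483.4] 22.3
```

The key is back at its original place and height, and the bystanders are unchanged. One last check of the door angle from the top view before I hand in.

```bash
python3 - <<'E'
from h import *
import cv2
im=ctrl.camera("top"); 
f=proj("top",[[373,-203,158],[467,-375,158]]); print(f)
i=im.astype(int); k=((i[:,:,0]>140)&(i[:,:,0]-i[:,:,2]>45)&(i[:,:,1]>110)).astype(np.uint8)
m=np.zeros_like(k); cv2.line(m,tuple(int(x) for x in f[0]),tuple(int(x) for x in f[1]),1,24); k&=m
v,u=np.nonzero(k); W=cast("top",np.c_[u,v],158)
sel=W[:,1]>-350; l=cv2.fitLine(W[sel][:,:2].astype(np.float32),cv2.DIST_HUBER,0,.01,.01).ravel(); a=np.degrees(np.arctan2(l[1],l[0]))%180; print(len(u),"theta",a-53.5)
if a-53.5>62: print(ctrl.job_done())
E
```

```text
[[225.65126394 253.56918896]
 [291.68851236 218.88973126]]
425 theta 69.44766
the job is handed in; nothing more can be done
None
```

The hook was released at about 9.5 N, the door is open to about 65–69°, the key is back fully home in its block, and the tin, tape measure and oil can are unmoved; I handed the job in at about 22 s.

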